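Latch the gate of an instrument-tray cage

ROBOT

A 6-joint arm with a two-finger parallel gripper is mounted at the origin on the work surface. World frame = base frame: x ahead of the robot, y to its left, z up, the work surface at z = 0. Lengths are in m, angles in rad, forces in N, time in s.
With the tool pointing down it reaches from about 0.3 to 0.875 m from the base axis. Payload 6.4 kg.
Tool frame: the origin (TCP) lies at the very end of the fingers, on their centre line; the grasp point (between the pads) lies 19 mm behind it; z points along the fingers, y is the line along which they close (so a half turn about z gives the same grasp; the last joint's range is limited). The gripper opens to 85 mm and grips with 20 to 120 N. Pads are 22 mm wide; open, the fingers measure 114 mm over their backs; the gripper's body (76 mm by 85 mm) begins 54 mm behind the grasp point. The pads swing forward as they close: fully open they stand 13 mm farther back than shut.
Start: joints at [0.982, 0.181, 1.607, -0, 1.354, -0.206], TCP at [0.215, 0.533, 0.231] pointing down, gripper open.
Joint ranges: [-2.99, 2.99], [-0.89, 2.07], [0.3, 2.58], [-1.14, 4.28], [0, 2.63], [-3.12, 3.12]. Speed limits (rad/s): [2.57, 2.57, 3.01, 3.14, 3.14, 3.14].

INTERFACE

Orientations are given as a unit quaternion [w, x, y, z].
In Python, from bench import ctrl gives the robot as it stands.
- The arm moves only by the tool jog_arm, never from a script. Its argument "series" is a list that holds one entry, the list of rows, each a list of 7 numbers: the shift along the tool's x, y, z in mm, then the turn, a rotation vector about the tool's x, y, z in rad, then the finger opening in mm, from 0 to 85.4. In form: [[[tx, ty, tz, rx, ry, rz, gripper], ...]]. A call has exactly 10 rows; each row shifts and turns the commanded pose from where the row before left it, along the tool's axes as they then stand; what a row does not reach is not made up. A row lasts 1/10 s, in which the tool goes at most 50 mm and 8.59 degrees, less where a joint would pass 70% of its speed; a pose out of reach is approached as far as the arm can. A call with a gripper value outside its range is refused whole. The fingers move at their own pace and stop on an object; the grip force is fixed at half the most. Time passes only in rows, so rows that do not move let the fingers close, or fill a call up. It gives the time, the measured TCP pose, the force, the opening and the grip force at its end, in the units of the state.
- ctrl.get_obs(): the state, without advancing time (a new reading comes with each control period).
- ctrl.camera(name): name is "scene" or "top" or "wrist"; returns a dict with "frame" (420x560x3 uint8, blue, green, red), "z_map" (420x560 float32, m along the optical axis (not along the pixel's ray), 0 where there is no reading), "fx", "fy", "cx", "cy" (pixels), "xyz" and "rotation" of the camera in the world. Camera axes: x right, y down, z forward; pixel columns grow to the right and rows downward; lengths in m; the calibration is good to about 2 mm. A picture is of the moment at which its call begins.
- ctrl.hand_in(): hands the job in; it is judged then, once.
The state is a dict: "time_s": time; "q": joint angles; "dq": joint speeds; "joint_efforts": joint torques, N m; "eef_pos": TCP position; "eef_rot": TCP orientation; "wrist_force": force on the tool from outside, world axes, zero at the start; "torque": the same for the moment, N m; "opening": opening from 0.0 (shut) to 1.0 (fully open); "grasp_force": force on a finger pad.
Only numpy, scipy, OpenCV 4.12 (cv2) and the standard library are available. Lean on these libraries where they do the work, as an engineer would, in place of code of your own. Each camera call takes 0.05 s, during which the arm holds its last target. There are 200 camera calls.

TASK

Close the gate of the tray cage and latch it, so that the tray cannot slide out: raise the latch bar over the keeper's lip, bring the gate in, and let the bar drop all the way down into the notch. Find the notch by feel, without forcing the latch bar against the keeper, and leave the tray and the other things on the bench where they are.

Things in the scene. Friction and masses are not known exactly. Their poses are not given: they have to be found in the camera images.
- cage: open-topped stainless wire cage, 290 deep (x) x 316 wide (y) x 134 mm high, fixed to the bench. Origin on the bench under the middle of its front opening; x points in from the opening to the back wall, y towards the hinge side, z up. Front posts 16 mm square, centred at y = +150 and -150 mm, front faces at x = 0. The gate closes the opening
- keeper: steel shelf bracket on the free-side post (cage y = -151 mm), fixed, 24 mm wide; origin at bench height on that post's front face, axes as the cage's. It carries the notched striker. It bends if loaded with more than about 25 N
- shelf (a point): point on the keeper's shelf (cage x = -22, y = -151, z = 108 mm) under the notched striker, 18 mm wide (y): from outside in, a lip 5 mm thick, a notch 8 mm wide (x), an inner rib 11 mm thick; lip and rib tops 133 mm above the bench, notch floor 118 mm. The notch's middle is at cage x = -22 mm, but the striker is clamped in slotted holes up to 7 mm further in or out; that setting is not measured
- gate (a joint): angle of the gate, rad: 0 shut (bar over the middle setting of the notch), positive open, the free end swinging out to the cage's -x side; it meets a rubber stop at -0.03. A wire-filled frame 10 mm thick, 25 to 121 mm above the bench, 263 mm long from the hinge line, about 0.7 kg, on a stiff bushed hinge: it stays where it is left and takes about 2 N at the knob to swing
- latch_bar (a joint): angle of the latch bar on the gate, rad: 0 level on the notch floor; positive tip up, to 0.45; -0.03 on its rest peg with no keeper under it. On a greased pin: it sinks by its own weight (about 1 N at the knob, 1 rad/s), but not when wedged sideways. Above 0.11 it clears lip and rib; about 0.10 to 0.105 it lies on top of one of them; over the notch it can sink to 0
- hinge (a point): point on the gate's vertical hinge line, at cage x = 0, y = +145, z = 125 mm
- bar_pin (a point): pin on which the latch bar pivots, 145 mm from the hinge line along the gate, 125 mm up, in the bar's middle plane, which is 22 mm outside the gate's middle plane (the hinge line lies in the latter). The bar is flat steel, 6 thick x 14 high, reaching 170 mm from the pin, past the gate's free end and over the keeper
- knob (a point): centre of the steel ball knob, 24 mm diameter, on an 8 mm stem on top of the latch bar: 95 mm from the pin towards the free end and 31 mm above the bar's middle, so 156 mm up when the bar is level; it rises 16 mm as the bar rises 0.17 rad. Free space all round it to pinch it from above
- tray: mesh tray of instruments standing in the cage, 225 x 235 x 45 mm high, 1.6 kg, origin under its middle; bystander
- forceps: ring-handled forceps, 150 mm long, lying flat in front of the cage's free-side corner, origin at mid-length; bystander
- kidney_dish: steel kidney dish, about 225 x 115 x 37 mm, origin under its middle; bystander
- bowl: round steel bowl, 124 mm across, 55 mm high, origin under its middle; bystander
- gallipot: small round steel pot, 68 mm across, 45 mm high, origin under its middle; bystander
- spray_bottle: white spray bottle, 74 mm across, 184 mm high, origin under its middle; bystander

How it is judged:
By the outcome, as a careful person would: the job done as asked, in the order asked, and still so for the second after the job is handed in, with the robot touching nothing.
It also fails if it takes over 64 s, if anything falls off the work surface, if the arm or the gripper's body presses on something with over 40 N, if the wrist force passes 120 N, or if a joint passes its speed limit or range.

## Working session

There is one attempt and no reset: what is moved stays moved. The work goes in short steps, Python scripts to look and compute and a tool call to move; the robot and the scene stay as the last step left them, time stands still between calls to the robot, and variables do not carry over. Pictures are saved under pics/ and viewed, at most 10 in all, crops included, and the job is handed in when it is done.

Besides the shell and the picture viewer there is one more tool, called after ">>>" as a command line: name --argument value ..., lists and objects as JSON in quotes. jog_arm: Moves the arm, as the interface text tells. Its arguments: {"type":"object","properties":{"series":{"type":"array"}},"required":["series"]}

```bash
mkdir -p pics; cat > h.py <<'E'
import numpy as np, cv2
from bench import ctrl
def cloud(c):
    z=c["z_map"].astype(float); v,u=np.mgrid[:z.shape[0],:z.shape[1]]
    P=np.stack([(u-c["cx"])/c["fx"]*z,(v-c["cy"])/c["fy"]*z,z],-1)
    R=np.array(c["rotation"]); 
    W=P@R.T+np.array(c["xyz"]); W[z<=0]=np.nan
    return W
E
python3 - <<'E'
from h import *
o=ctrl.get_obs(); print({k:np.round(v,3) for k,v in o.items()})
for n in ("scene","top"):
    c=ctrl.camera(n); print(n,c["xyz"],np.round(c["rotation"],3).tolist(),c["fx"])
    cv2.imwrite(f"pics/{n}1.png",c["frame"]); np.save(n+"1.npy",cloud(c))
E
```

```text
{'time_s': np.float64(0.0), 'q': array([ 0.982,  0.182,  1.608,  0.   ,  1.354, -0.206]), 'dq': array([-0.001, -0.001, -0.   , -0.001, -0.   , -0.   ]), 'joint_efforts': array([-0.0000e+00, -4.4488e+01, -3.5133e+01, -0.0000e+00,  9.0000e-03,
       -0.0000e+00]), 'eef_pos': array([0.214, 0.533, 0.23 ]), 'eef_rot': array([-0.   ,  0.19 ,  0.982, -0.001]), 'wrist_force': array([ 0.092, -0.768,  0.262]), 'torque': array([0.01 , 0.01 , 0.051]), 'grasp_force': np.float64(0.0), 'opening': np.float64(0.999)}
scene [ 0.94661813 -0.89726531  1.09608231] [-0.344, 0.908, 0.222, -0.089] 409.6302012991861Traceback (most recent call last):
  File "<stdin>", line 5, in <module>
  File "h.py", line 7, in cloud
    W=P@R.T+np.array(c["xyz"]); W[z<=0]=np.nan
      ~^~~~
ValueError: matmul: Input operand 1 has a mismatch in its core dimension 0, with gufunc signature (n?,k),(k,m?)->(n?,m?) (size 4 is different from 3)
```

View pics/scene1.png

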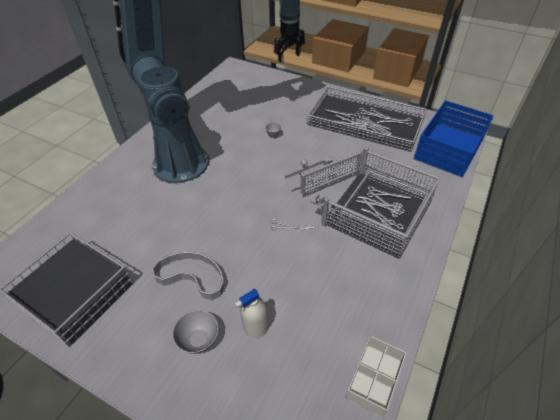

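The scene shows the cage around pixel (375,205), with the gate open to the left. The knob is at about (305,163), the keeper at (318,203) and the forceps at (292,226). The camera rotation is a quaternion, so I'll fix the helper.

```bash
sed -i 's/R=np.array(c\["rotation"\]);/q=c["rotation"]; R=Rot.from_quat([q[1],q[2],q[3],q[0]]).as_matrix()/; 1a from scipy.spatial.transform import Rotation as Rot' h.py
python3 - <<'E'
from h import *
for n in ("scene","top"):
    c=ctrl.camera(n); print(n,c["xyz"],np.round(c["rotation"],3).tolist(),c["fx"])
    cv2.imwrite(f"pics/{n}1.png",c["frame"]); W=cloud(c);np.save(n+"1.npy",W)
    if n=="top": # crop with world points within cage zone
        m=(W[...,2]>.09)&(W[...,2]<.2)
        v,u=np.where(m); print(u.min(),u.max(),v.min(),v.max())
    for p in ([(163,305),(203,318),(226,292),(205,375)] if n=="scene" else [(210,280)]): print(p,W[p].round(3))
    if n=="top": cv2.imwrite("pics/top1b.png",cv2.resize(c["frame"],(800,600)))
E
```

```text
scene [ 0.94661813 -0.89726531  1.09608231] [-0.344, 0.908, 0.222, -0.089] 409.6302012991861
(163, 305) [0.517 0.068 0.158]
(203, 318) [ 0.617 -0.037  0.106]
(226, 292) [ 0.548 -0.089  0.005]
(205, 375) [0.773 0.113 0.029]
top [ 0.30199837 -0.12956669  1.26441118] [-0.072, 0.718, -0.689, 0.071] 437.1116722334353
0 521 31 419
(210, 280) [ 0.568 -0.125 -0.003]
```

View pics/top1b.png

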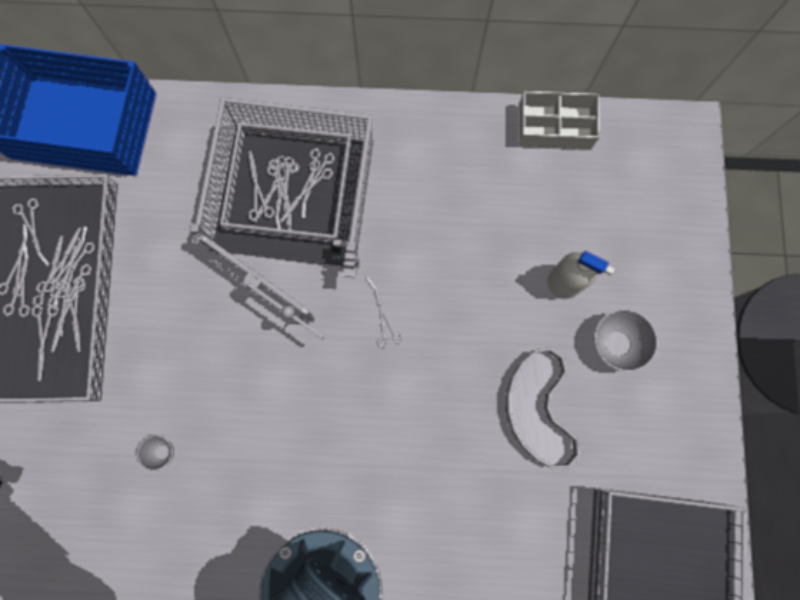

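The top view shows the gate's hinge at (197,238), the free end and knob near (290,312), the keeper at (340,255) and the forceps at (380,310). Next I'll fit the cage and gate.

```bash
cat > fit.py <<'E'
from h import *
from scipy.optimize import least_squares
S=np.load("scene1.npy");T=np.load("top1.npy")
def sel(W,zl,zh,x0=.4,x1=1.05,y0=-.1,y1=.36):
    p=W.reshape(-1,3);p=p[~np.isnan(p[:,0])]
    return p[(p[:,2]>zl)&(p[:,2]<zh)&(p[:,0]>x0)&(p[:,0]<x1)&(p[:,1]>y0)&(p[:,1]<y1)]
for n,W in (("S",S),("T",T)):
    p=sel(W,.06,.145)
    def res(a):
        d=p[:,:2]-a[:2];c,s=np.cos(a[2]),np.sin(a[2])
        x=c*d[:,0]+s*d[:,1];y=-s*d[:,0]+c*d[:,1]
        # distance to U shape
        dy=np.hypot(np.abs(y)-.156,np.maximum(0,np.maximum(-x,x-.29)))
        dx=np.hypot(x-.288,np.maximum(0,np.abs(y)-.158))
        return np.minimum(dx,np.abs(dy))
    best=min((least_squares(res,[bx,by,th],loss="cauchy",f_scale=.004) for bx in(.62,.66) for by in(.08,.12,.16) for th in(-.2,0.,.2)),key=lambda r:r.cost)
    a=best.x;print(n,len(p),a.round(4),best.cost,np.median(res(a)))
    c,s=np.cos(a[2]),np.sin(a[2]);R=np.array([[c,-s],[s,c]])
    h=a[:2]+R@[0,.145]
    k=sel(W,.150,.18,.4,.62,0,.2); print("knob",len(k),k.mean(0).round(4),k.max(0).round(3))
    if len(k)>3:
        f=least_squares(lambda b:np.linalg.norm(k-b,axis=1)-.012,k.mean(0)-[0,0,.008],loss="cauchy",f_scale=.002).x;print("sphere",f.round(4))
        kc=R.T@(f[:2]-a[:2]);d=kc-[0,.145];print("knob in cage",kc.round(4),"r",np.hypot(*d), "expected",np.hypot(.24,.022))
        # gate ang: dir from hinge; knob at (-.022,-.24) at angle 0; opening rotates free end to -x
        print("gate angle",np.arctan2(-d[0],-d[1])-np.arctan2(.022,.24))
    print("hinge",h.round(4),"notch mid",(a[:2]+R@[-.022,-.151]).round(4))
    k=sel(W,.113,.14,.5,.7,-.08,.03);kc=(k[:,:2]-a[:2])@R;print("keeper pts",len(k),np.percentile(kc,[5,50,95],axis=0).round(3).tolist())
E
python3 fit.py
python3 - <<'E'
import cv2
for n,(u,v) in (("scene",(325,190)),("top",(200,190))):
    im=cv2.imread(f"pics/{n}1.png");cv2.imwrite(f"pics/{n}c.png",cv2.resize(im[v-75:v+75,u-100:u+100],(800,600),interpolation=cv2.INTER_CUBIC))
E
```

```text
S 2711 [ 0.6376  0.1199 -0.0662] 0.06472274844068715 0.01165784026379904
knob 36 [0.5098 0.0693 0.1588] [0.519 0.081 0.166]
sphere [0.5083 0.0741 0.1532]
knob in cage [-0.126  -0.0542] r 0.2356681273244774 expected 0.24100622398602073
gate angle 0.47244075042908285
hinge [0.6472 0.2646] notch mid [ 0.6056 -0.0293]
keeper pts 152 [[-0.02, -0.162], [0.013, -0.154], [0.064, -0.144]]
T 3082 [ 0.6356  0.1149 -0.0903] 0.06057489724458878 0.005775701088135549
knob 67 [0.505  0.0746 0.1613] [0.515 0.087 0.169]
sphere [0.5069 0.0757 0.1539]
knob in cage [-0.1247 -0.0506] r 0.23199743810652868 expected 0.24100622398602073
gate angle 0.47601068195810403
hinge [0.6487 0.2593] notch mid [ 0.6001 -0.0335]
keeper pts 185 [[-0.019, -0.152], [0.011, -0.143], [0.067, -0.136]]
```

View pics/scenec.png

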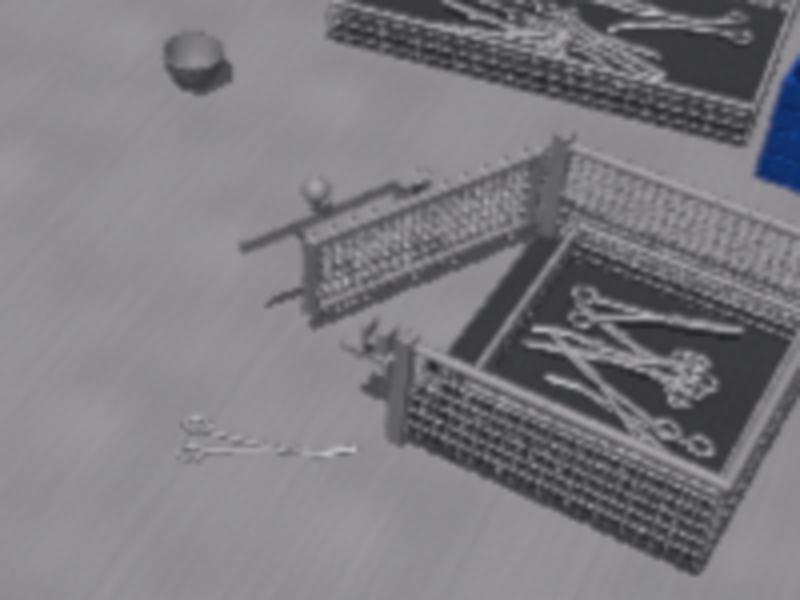

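The crop shows the knob at about (317,188), the keeper and striker at (370,340) on the free-side post at (400,390), and the gate open by about 0.47 rad. I'll move above the knob now, then refine with the wrist camera.

>>> jog_arm --series '[[[-40,-28.5,-5,0,0,0,85],[-40,-28.5,-5,0,0,0,85],[-40,-28.5,-5,0,0,0,85],[-40,-28.5,-5,0,0,0,85],[-40,-28.5,-5,0,0,0,85],[-40,-28.5,-5,0,0,0,85],[-40,-28.5,-5,0,0,0,85],[-40,-28.5,-5,0,0,0,85],[-40,-28.5,-5,0,0,0,85],[-40,-28.5,-5,0,0,0,85]]]'

```text
time_s: 1.15
eef_pos: [0.4799, 0.1177, 0.2815]
eef_rot: [0.0, 0.19, 0.982, 0.0]
wrist_force: [0.6, 0.5, 0.7]
opening: 0.992
grasp_force: 0.0
```

>>> jog_arm --series '[[[-20,-15,0,0,0,-0.14,85],[0,0,0,0,0,-0.14,85],[0,0,0,0,0,-0.14,85],[0,0,0,0,0,-0.14,85],[0,0,0,0,0,-0.14,85],[0,0,0,0,0,-0.14,85],[0,0,0,0,0,-0.14,85],[0,0,0,0,0,-0.14,85],[0,0,0,0,0,-0.14,85],[0,0,0,0,0,-0.14,85]]]'

```text
time_s: 2.15
eef_pos: [0.4921, 0.0982, 0.281]
eef_rot: [-0.0, -0.489, 0.872, 0.0]
wrist_force: [0.0, -0.2, -0.1]
opening: 0.996
grasp_force: 0.0
```

```bash
python3 - <<'E'
from h import *
o=ctrl.get_obs(); print({k:np.round(v,3) for k,v in o.items()})
c=ctrl.camera("wrist"); cv2.imwrite("pics/w1.png",c["frame"]); W=cloud(c); np.save("wrist1.npy",W); print(c["xyz"],c["fx"])
np.save("w1f.npy",c["frame"])
E
```

```text
{'time_s': np.float64(2.15), 'q': array([-0.04 , -0.025,  1.726,  0.   ,  1.441, -2.634]), 'dq': array([ 0.000e+00, -1.000e-03, -1.000e-03, -0.000e+00,  0.000e+00,
       -1.389e+00]), 'joint_efforts': array([-2.0000e-03, -3.4953e+01, -3.6257e+01, -1.0000e-03,  3.0000e-03,
        1.8580e+00]), 'eef_pos': array([0.492, 0.098, 0.281]), 'eef_rot': array([-0.   , -0.489,  0.872,  0.   ]), 'wrist_force': array([ 0.015, -0.212, -0.059]), 'torque': array([-0.025,  0.049, -0.02 ]), 'grasp_force': np.float64(0.0), 'opening': np.float64(0.996)}
[0.4484639  0.02500467 0.42328702] 314.2845531179161
```

View pics/w1.png

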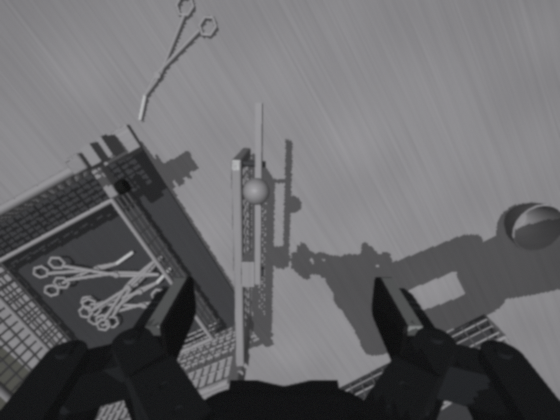

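The wrist view shows the knob at (256,190), the bar running along column 258 and the gate along 238. The striker bands are around (80–130,150) and the forceps tip is at (142,115). I'll rectify this view at striker height for accurate measurement.

```bash
python3 - <<'E'
from h import *
from scipy.optimize import least_squares
W=np.load("wrist1.npy");f=np.load("w1f.npy");T=np.load("top1.npy")
p=W.reshape(-1,3);p=p[~np.isnan(p[:,0])]
k=p[(p[:,2]>.148)&(p[:,2]<.18)&(np.hypot(p[:,0]-.507,p[:,1]-.075)<.03)]
b=least_squares(lambda b:np.linalg.norm(k-b,axis=1)-.012,[.507,.075,.155],loss="cauchy",f_scale=.002).x;print("knob",len(k),b.round(4))
# bar line, z .12-.14 ; gate top line z .112-.124
c0=b[:2];n=np.array([.85,-.52]);t=np.array([-.52,-.85])
def line(q,nm):
    m=q[:,:2].mean(0);u,s,v=np.linalg.svd(q[:,:2]-m,full_matrices=False);d=v[0]*np.sign(-v[0,1]);print(nm,len(q),m.round(4),"dir",np.arctan2(d[1],d[0]).round(4),(s/np.sqrt(len(q))).round(4),q[:,2].mean().round(4))
d=(p[:,:2]-c0);a=d@n;l=d@t
line(p[(abs(a)<.01)&(l>.015)&(l<.09)&(p[:,2]>.115)],"bar")
line(p[(a>.012)&(a<.04)&(l>-.2)&(l<.02)&(p[:,2]>.112)&(p[:,2]<.13)],"gate")
# side wall/post, striker: rectify at z=.133
c=ctrl.camera("wrist");q=c["rotation"];R=Rot.from_quat([q[1],q[2],q[3],q[0]]).as_matrix()
th=-.08;Rc=np.array([[np.cos(th),-np.sin(th)],[np.sin(th),np.cos(th)]]);o=np.array([.607,-.032])
# image: right = -cage y..., up = cage x ; 0.2 mm/px, 800x600 -> 160x120mm
v,u=np.mgrid[:600,:800];X=(300-v)*.0002;Y=(400-u)*.0002
w=np.stack([X,Y],-1)@Rc.T+o;P=np.dstack([w,np.full(X.shape,.133)])
C=(P-np.array(c["xyz"]))@R
im=cv2.remap(c["frame"],(C[...,0]/C[...,2]*c["fx"]+c["cx"]).astype(np.float32),(C[...,1]/C[...,2]*c["fy"]+c["cy"]).astype(np.float32),cv2.INTER_CUBIC)
cv2.imwrite("pics/rect.png",im)
E
```

```text
knob 571 [0.5069 0.073  0.1528]
bar 512 [0.4816 0.0346] dir -2.1536 [0.0169 0.002 ] 0.1266
gate 1862 [0.5667 0.1257] dir -2.152 [0.0641 0.0033] 0.12
```

View pics/rect.png

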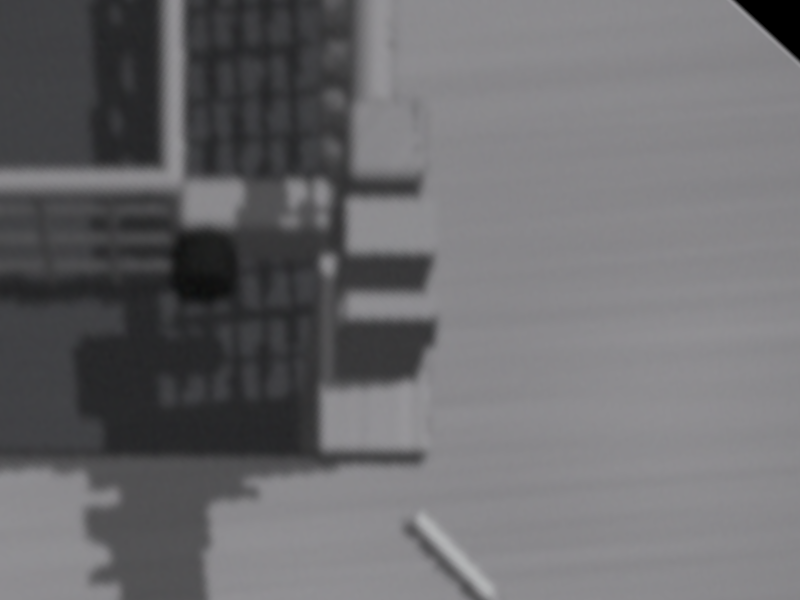

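The rectified view is clear. The post's front face is at row 180, the rib at rows 197–252, the notch at 252–293 and the lip at 293–318. That puts the notch middle at cage x of about -18.4 mm, or world (0.613,-0.030). Next I'll descend onto the knob.

>>> jog_arm --series '[[[7,-13,0,0,0,0,85],[7,-13,0,0,0,0,85],[0,0,25,0,0,0,85],[0,0,25,0,0,0,60],[0,0,20,0,0,0,50],[0,0,20,0,0,0,50],[0,0,15,0,0,0,50],[0,0,15,0,0,0,50],[0,0,0,0,0,0,50],[0,0,0,0,0,0,50]]]'

```text
time_s: 3.25
eef_pos: [0.5075, 0.0718, 0.1614]
eef_rot: [-0.0, -0.486, 0.874, 0.0]
wrist_force: [0.8, -0.9, -0.5]
opening: 0.585
grasp_force: 0.0
```

```bash
python3 - <<'E'
from h import *
print(ctrl.get_obs()["eef_pos"],ctrl.get_obs()["opening"])
c=ctrl.camera("wrist"); cv2.imwrite("pics/w2.png",c["frame"])
E
```

```text
[0.50745322 0.0718401  0.16135848] 0.5845440540573055
```

View pics/w2.png

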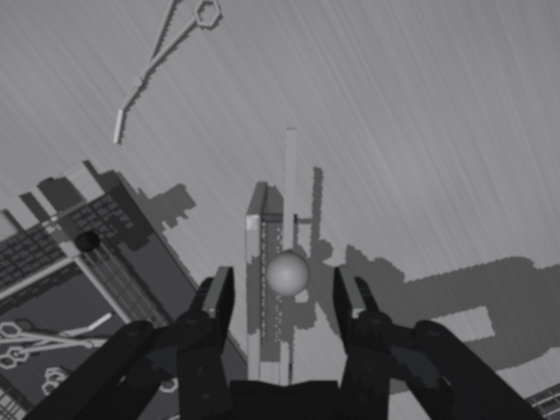

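The knob at (287,272) sits between the fingertips (about 232 and 335), so it's centred. I'll go down 27 mm and pinch.

>>> jog_arm --series '[[[0,0,9,0,0,0,50],[0,0,9,0,0,0,50],[0,0,9,0,0,0,50],[0,0,0,0,0,0,50],[0,0,0,0,0,0,15],[0,0,0,0,0,0,15],[0,0,0,0,0,0,15],[0,0,0,0,0,0,15],[0,0,0,0,0,0,15],[0,0,0,0,0,0,15]]]'

```text
time_s: 4.3
eef_pos: [0.5072, 0.0727, 0.1346]
eef_rot: [0.0, -0.487, 0.873, -0.0]
wrist_force: [-2.0, -0.1, 3.6]
opening: 0.245
grasp_force: 58.6
```

>>> jog_arm --series '[[[-0.8,0,-2.5,0,0,0,15],[-0.8,0,-2.5,0,0,0,15],[-0.9,0,-2.5,0,0,0,15],[-1,0,-2.5,0,0,0,15],[-1,0,-2.5,0,0,0,15],[-1,0,-2.5,0,0,0,15],[-1,0,-2.5,0,0,0,15],[-1.1,0,-2.5,0,0,0,15],[0,0,0,0,0,0,15],[0,0,0,0,0,0,15]]]'

```text
time_s: 5.3
eef_pos: [0.5112, 0.0796, 0.1543]
eef_rot: [0.0, -0.487, 0.873, 0.0]
wrist_force: [4.2, 3.0, -6.6]
opening: 0.247
grasp_force: 58.9
```

>>> jog_arm --series '[[[0.6,-5.6,0,0,0,-0.024,15],[0.6,-5.6,0,0,0,-0.024,15],[0.6,-5.6,0,0,0,-0.024,15],[0.6,-5.6,0,0,0,-0.024,15],[0.6,-5.6,0,0,0,-0.024,15],[0.6,-5.6,0,0,0,-0.024,15],[0.6,-5.6,0,0,0,-0.024,15],[0.6,-5.6,0,0,0,-0.024,15],[0.6,-5.6,0,0,0,-0.024,15],[0,0,0,0,0,0,15]]]'

```text
time_s: 6.3
eef_pos: [0.5537, 0.0526, 0.1537]
eef_rot: [-0.0, -0.579, 0.816, 0.001]
wrist_force: [4.2, 4.5, -7.4]
opening: 0.248
grasp_force: 59.1
```

```bash
cat > st.py <<'E'
from h import *
o=ctrl.get_obs();q=o["eef_rot"];R=Rot.from_quat([q[1],q[2],q[3],q[0]]).as_matrix()
H=np.array([.6571,.2615]);d=o["eef_pos"][:2]-H
r=np.hypot(*d);pol=np.arctan2(d[1],d[0]);L=np.sqrt(r*r-.022**2);t=pol+np.arctan2(.022,L)
print("t",o["time_s"],"r",r.round(4),"gate dir",t.round(4),"to notch",(-1.647-t).round(4),"mm at knob",((-1.647-t)*r*1000).round(2))
print("q6",o["q"][5].round(3),"z",o["eef_pos"][2].round(4),"toolF",(R.T@o["wrist_force"]).round(2),"toolx ang",np.arctan2(R[1,0],R[0,0]).round(3),"need tang angle in tool",np.round(pol+np.pi/2-np.arctan2(R[1,0],R[0,0]),3),o["eef_pos"].round(4))
E
python3 st.py
```

```text
t 6.3 r 0.2331 gate dir -1.9357 to notch 0.2887 mm at knob 67.29
q6 -2.925 z 0.1537 toolF [-5.62 -2.54  7.36] toolx ang -1.908 need tang angle in tool 1.448 [0.5537 0.0526 0.1537]
```

>>> jog_arm --series '[[[0.6,-5.6,0,0,0,-0.008,15],[0.5,-5.6,0,0,0,-0.008,15],[0.4,-5.6,0,0,0,-0.008,15],[0.35,-5.6,0,0,0,-0.008,15],[0.3,-5.6,0,0,0,-0.008,15],[0.2,-5.6,0,0,0,-0.008,15],[0.1,-5.6,0,0,0,-0.008,15],[0,-5.6,0,0,0,-0.008,15],[-0.1,-5.6,0,0,0,-0.008,15],[0,0,0,0,0,0,15]]]'

```text
time_s: 7.3
eef_pos: [0.6031, 0.0338, 0.155]
eef_rot: [0.001, -0.607, 0.795, -0.001]
wrist_force: [3.8, -0.1, -3.2]
opening: 0.243
grasp_force: 59.3
```

```bash
python3 st.py; python3 - <<'E'
from h import *
c=ctrl.camera("wrist"); cv2.imwrite("pics/w3.png",c["frame"])
E
```

```text
t 7.3 r 0.234 gate dir -1.7096 to notch 0.0626 mm at knob 14.66
q6 -3.015 z 0.155 toolF [-0.86 -3.67  3.25] toolx ang -1.837 need tang angle in tool 1.604 [0.6031 0.0338 0.155 ]
```

View pics/w3.png

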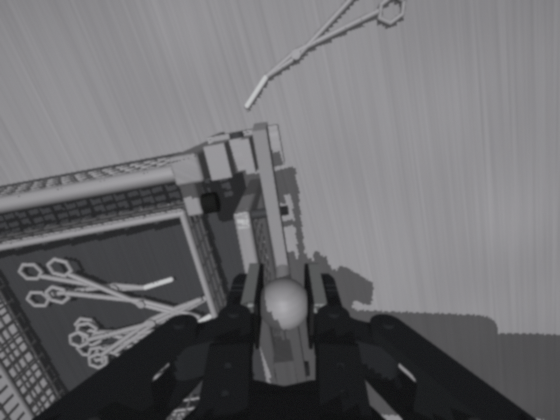

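The view shows the bar raised just outside the striker (bar tip near (265,130), rib and lip at columns 205–250). I'll check numerically where the bar's plane lies relative to the notch.

```bash
cat > prof.py <<'E'
from h import *
c=ctrl.camera("wrist");p=cloud(c).reshape(-1,3);p=p[~np.isnan(p[:,0])]
th=-.07;u=np.array([np.cos(th),np.sin(th)]);w=np.array([-np.sin(th),np.cos(th)])
d=p[:,:2]-np.array([.6128,-.0301]);x=d@u*1000;y=d@w*1000   # mm from estimated notch centre
m=(abs(y)<8)&(abs(x)<30)&(p[:,2]>.1)
for a in np.arange(-30,22,1.):
    s=m&(x>=a)&(x<a+1)
    if s.sum(): print(int(a),s.sum(),(np.percentile(p[s,2],[10,50,90])*1000).round(0))
E
python3 prof.py
```

```text
-25 26 [102. 107. 108.]
-24 44 [107. 108. 108.]
-23 48 [107. 108. 108.]
-22 46 [107. 108. 109.]
-21 146 [108. 153. 161.]
-20 135 [107. 159. 161.]
-19 119 [107. 159. 161.]
-18 84 [159. 160. 161.]
-17 82 [159. 160. 161.]
-16 82 [158. 160. 162.]
-15 48 [158. 159. 161.]
-10 123 [116. 124. 132.]
-9 73 [125. 133. 134.]
-8 59 [132. 133. 134.]
-7 59 [132. 133. 134.]
-6 58 [132. 133. 133.]
-5 47 [132. 133. 133.]
-4 1 [131. 131. 131.]
-2 37 [117. 118. 119.]
-1 49 [117. 118. 118.]
0 53 [117. 118. 119.]
1 43 [117. 118. 118.]
2 51 [117. 118. 118.]
3 185 [118. 124. 132.]
4 89 [121. 132. 133.]
5 56 [132. 133. 134.]
6 61 [132. 133. 134.]
7 54 [132. 133. 134.]
8 57 [132. 133. 133.]
9 60 [132. 133. 133.]
10 55 [132. 133. 133.]
11 60 [132. 133. 134.]
12 56 [132. 133. 134.]
13 58 [132. 133. 134.]
14 48 [132. 132. 133.]
15 1 [132. 132. 132.]
18 187 [120. 127. 132.]
19 92 [122. 133. 134.]
20 74 [131. 133. 134.]
21 63 [130. 134. 134.]
```

The depth profile is sharp. The lip spans -9.5 to -4.5 mm, the notch centre is at about -0.5 and the rib starts at 3.5. The bar is at -18 mm with its tip raised. I'll move in until it's over the lip, about 9 mm at the knob.

>>> jog_arm --series '[[[-0.05,-1.1,0,0,0,0,15],[-0.05,-1.1,0,0,0,0,15],[-0.05,-1.1,0,0,0,0,15],[-0.05,-1.1,0,0,0,0,15],[-0.05,-1.1,0,0,0,0,15],[-0.06,-1.1,0,0,0,0,15],[-0.06,-1.1,0,0,0,0,15],[-0.06,-1.1,0,0,0,0,15],[0,0,0,0,0,0,15],[0,0,0,0,0,0,15]]]'

```text
time_s: 8.4
eef_pos: [0.6091, 0.0322, 0.1542]
eef_rot: [-0.001, -0.608, 0.794, -0.0]
wrist_force: [-3.5, -5.0, -0.8]
opening: 0.246
grasp_force: 59.5
```

>>> jog_arm --series '[[[0.3,0,0.8,0,0,0,15],[0.3,0,0.8,0,0,0,15],[0.3,0,0.8,0,0,0,15],[0.3,0,0.8,0,0,0,15],[0.3,0,0.8,0,0,0,15],[0.3,0,0.8,0,0,0,15],[0.3,0,0.7,0,0,0,15],[0,0,0,0,0,0,15],[0,0,0,0,0,0,15],[0,0,0,0,0,0,15]]]'

```text
time_s: 9.4
eef_pos: [0.6089, 0.0298, 0.1492]
eef_rot: [-0.001, -0.607, 0.794, -0.0]
wrist_force: [-2.8, -6.1, 0.4]
opening: 0.242
grasp_force: 59.8
```

```bash
python3 st.py; python3 prof.py
```

```text
t 9.4 r 0.2367 gate dir -1.6829 to notch 0.0359 mm at knob 8.5
q6 -3.021 z 0.1492 toolF [ 6.62  1.07 -0.34] toolx ang -1.836 need tang angle in tool 1.631 [0.6089 0.0298 0.1492]
-25 14 [107. 107. 108.]
-24 49 [107. 108. 109.]
-23 50 [107. 108. 108.]
-22 47 [107. 107. 109.]
-21 47 [107. 108. 109.]
-20 50 [107. 108. 108.]
-19 46 [107. 108. 108.]
-18 46 [107. 108. 109.]
-17 50 [107. 108. 108.]
-16 47 [107. 108. 109.]
-15 47 [107. 108. 108.]
-14 50 [107. 108. 109.]
-13 145 [107. 142. 150.]
-12 127 [107. 149. 151.]
-11 98 [108. 149. 151.]
-10 76 [148. 150. 151.]
-9 76 [149. 149. 151.]
-8 78 [149. 150. 151.]
-7 41 [148. 149. 151.]
-5 15 [132. 132. 133.]
-3 17 [117. 117. 118.]
-2 52 [117. 118. 118.]
-1 52 [117. 118. 119.]
0 49 [117. 118. 119.]
1 55 [117. 118. 118.]
2 48 [117. 118. 119.]
3 178 [117. 123. 132.]
4 78 [123. 133. 133.]
5 59 [132. 133. 133.]
6 62 [132. 133. 134.]
7 55 [132. 133. 133.]
8 66 [132. 133. 133.]
9 61 [132. 133. 134.]
10 62 [132. 133. 134.]
11 60 [132. 133. 133.]
12 61 [132. 133. 134.]
13 60 [132. 133. 133.]
14 50 [132. 133. 133.]
15 3 [131. 132. 132.]
18 198 [119. 126. 132.]
19 99 [120. 132. 134.]
20 84 [121. 133. 134.]
21 66 [128. 133. 134.]
```

>>> jog_arm --series '[[[0,-0.5,0,0,0,0,15],[0,-0.5,0,0,0,0,15],[0,-0.5,0,0,0,0,15],[0,-0.5,0,0,0,0,15],[0,0,0,0,0,0,15],[0,0,0,0,0,0,28],[0,0,0,0,0,0,28],[0,0,0,0,0,0,28],[0,0,0,0,0,0,28],[0,0,0,0,0,0,28]]]'

```text
time_s: 10.45
eef_pos: [0.6112, 0.0305, 0.1489]
eef_rot: [0.0, -0.607, 0.794, -0.0]
wrist_force: [0.1, 1.1, -0.8]
opening: 0.325
grasp_force: 0.0
```

```bash
sed -i 's/^for a.*/s=m\&(x<3)\&(p[:,2]>.1345)\nprint("bar x",np.percentile(x[s],[2,50,98]).round(1),"top z",np.median(p[s,2]).round(4)) if s.sum() else print("bar down")\nfor a in np.arange(-16,8,1.):/' prof.py; python3 st.py; python3 prof.py
```

```text
t 10.45 r 0.2355 gate dir -1.6733 to notch 0.0263 mm at knob 6.19
q6 -3.02 z 0.1489 toolF [-1.12  0.16  0.76] toolx ang -1.836 need tang angle in tool 1.64 [0.6112 0.0305 0.1489]
bar x [-10.6  -7.9  -4.5] top z 0.1474
-16 48 [107. 108. 109.]
-15 48 [107. 108. 108.]
-14 49 [107. 108. 109.]
-13 49 [107. 108. 109.]
-12 48 [107. 108. 109.]
-11 147 [107. 139. 148.]
-10 141 [107. 146. 148.]
-9 75 [146. 147. 149.]
-8 75 [147. 148. 149.]
-7 75 [147. 147. 148.]
-6 74 [146. 148. 149.]
-5 41 [147. 148. 148.]
-1 45 [117. 118. 119.]
0 56 [117. 118. 118.]
1 53 [117. 118. 118.]
2 53 [117. 118. 118.]
3 167 [118. 124. 132.]
4 79 [126. 133. 133.]
5 62 [132. 133. 133.]
6 62 [132. 133. 134.]
7 60 [132. 133. 134.]
```

The bar now lies on the lip by its own weight: its top is at 147 mm and its centre at -7.7. I'll ease the gate inward with the open fingers and let the bar find the notch.

>>> jog_arm --series '[[[0,-1,0,0,0,0,28],[0,-1,0,0,0,0,28],[0,-1,0,0,0,0,28],[0,-0.8,0,0,0,0,28],[0,-0.6,0,0,0,0,28],[0,-0.5,0,0,0,0,28],[0,-0.5,0,0,0,0,28],[0,-0.5,0,0,0,0,28],[0,-0.5,0,0,0,0,28],[0,0,0,0,0,0,28]]]'

```text
time_s: 11.5
eef_pos: [0.6174, 0.0286, 0.1486]
eef_rot: [0.0, -0.607, 0.795, 0.0]
wrist_force: [-2.2, 0.5, 0.3]
opening: 0.327
grasp_force: 1.2
```

```bash
python3 st.py; python3 prof.py|head -1
```

```text
t 11.5 r 0.2363 gate dir -1.6466 to notch -0.0004 mm at knob -0.1
q6 -3.022 z 0.1486 toolF [ 0.04  2.24 -0.33] toolx ang -1.836 need tang angle in tool 1.667 [0.6174 0.0286 0.1486]
bar x [-4.8 -2.2  1.1] top z 0.1471
```

The bar's centre is at -1.9, so it's just short of dropping, with a push of 2 N. I'll take a few tenths more, then ease off.

>>> jog_arm --series '[[[0,-0.3,0,0,0,0,28],[0,0,0,0,0,0,28],[0,-0.3,0,0,0,0,28],[0,0,0,0,0,0,28],[0,-0.3,0,0,0,0,28],[0,0,0,0,0,0,28],[0,0.8,0,0,0,0,28],[0,0.8,0,0,0,0,28],[0,0,0,0,0,0,28],[0,0,0,0,0,0,28]]]'

```text
time_s: 12.55
eef_pos: [0.6168, 0.0287, 0.149]
eef_rot: [0.0, -0.607, 0.795, -0.0]
wrist_force: [0.7, -0.4, 0.1]
opening: 0.328
grasp_force: 0.0
```

```bash
python3 st.py; python3 prof.py
```

```text
t 12.55 r 0.2363 gate dir -1.649 to notch 0.002 mm at knob 0.47
q6 -3.021 z 0.149 toolF [ 0.18 -0.81 -0.14] toolx ang -1.836 need tang angle in tool 1.665 [0.6168 0.0287 0.149 ]
bar x [-5.9 -5.9 -5.9] top z 0.1347
-16 49 [107. 108. 108.]
-15 49 [107. 108. 108.]
-14 48 [107. 108. 109.]
-13 48 [107. 108. 109.]
-12 49 [107. 108. 108.]
-11 43 [107. 108. 109.]
-10 106 [107. 112. 132.]
-9 61 [132. 133. 134.]
-8 65 [132. 133. 133.]
-7 62 [132. 133. 134.]
-6 63 [132. 133. 134.]
-5 58 [132. 133. 134.]
-4 59 [131. 132. 133.]
-3 61 [131. 132. 133.]
-2 61 [131. 132. 133.]
-1 64 [131. 132. 133.]
0 63 [131. 132. 133.]
1 52 [131. 132. 132.]
2 1 [131. 131. 131.]
3 118 [118. 125. 132.]
4 76 [128. 132. 134.]
5 57 [132. 133. 134.]
6 67 [132. 133. 133.]
7 61 [132. 133. 133.]
```

The bar has dropped fully: its top is at 132 mm, which is the 118 mm notch floor plus 14, and it sits between lip and rib. I'll open the fingers, withdraw upward and check.

>>> jog_arm --series '[[[0,0,0,0,0,0,50],[0,0,0,0,0,0,50],[0,0,0,0,0,0,50],[0,0,-5,0,0,0,50],[0,0,-10,0,0,0,50],[0,0,-20,0,0,0,50],[0,0,-25,0,0,0,50],[0,0,-25,0,0,0,50],[0,0,-15,0,0,0,50],[0,0,0,0,0,0,50]]]'

```text
time_s: 13.6
eef_pos: [0.6182, 0.0286, 0.2523]
eef_rot: [0.002, -0.607, 0.794, -0.002]
wrist_force: [0.1, -0.4, 0.1]
opening: 0.584
grasp_force: 0.0
```

```bash
python3 st.py; python3 prof.py|tail -13|head -9; python3 - <<'E'
from h import *
c=ctrl.camera("wrist"); cv2.imwrite("pics/w4.png",c["frame"])
E
```

```text
t 13.6 r 0.2362 gate dir -1.643 to notch -0.004 mm at knob -0.95
q6 -3.021 z 0.2523 toolF [ 0.4  -0.21 -0.12] toolx ang -1.836 need tang angle in tool 1.671 [0.6182 0.0286 0.2523]
-5 24 [132. 132. 133.]
-4 26 [131. 132. 133.]
-3 25 [130. 131. 132.]
-2 25 [131. 131. 132.]
-1 22 [131. 132. 133.]
0 24 [131. 132. 132.]
1 24 [131. 132. 133.]
2 4 [118. 118. 118.]
3 41 [117. 119. 130.]
```

View pics/w4.png

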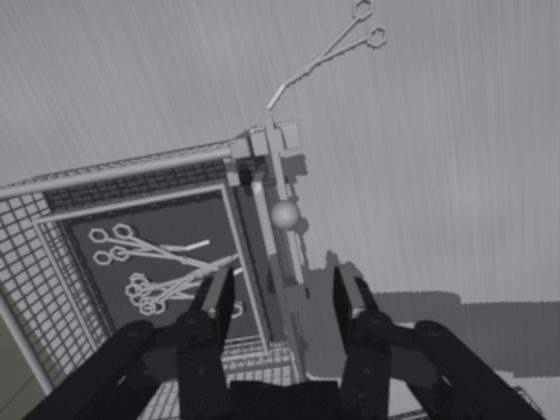

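The gate is shut. The bar lies level in the notch near (275,140), the knob at (285,213) is free, and the tray and forceps are undisturbed. Handing in.

```bash
python3 -c "
from bench import ctrl
print(ctrl.hand_in())"
```

```text
the job is handed in; nothing more can be done
None
```

The gate is closed and the latch bar sits fully down on the notch floor. The job was handed in at about 14 s with the gripper clear; the tray and forceps look undisturbed, and the arm went nowhere near the other things after setting off.

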